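# Set the brake test rig to its third load step and start it

### The job

Set the brake test rig to its third load step: with the fingertips, push the red load bar out of park and slowly along the notched brass strip, counting the clicks by feel, and leave it settled in the third notch without ever running past it into the fourth. Only then press the green button fully down and let it come back up. Push only: do not pinch the bar from both sides, do not press the red button, and leave everything else on the bench where it is.

Things in the scene. Friction and masses are not known exactly. Their poses are not given: they have to be found in the camera images.
- rig: Brake test rig, a fixed grey box with an aluminium deck and blue side stripes, 130 mm (its x) by 260 mm (its y), deck 50 mm above the bench. Origin: centre of its underside. The load bar slides along the rig's +y, from the park end (-y) towards the upright brake head (steel drum with blue caps) that fills the last 40 mm of the +y end and stands up to 133 mm above the bench.
- load_bar (a joint): Travel of the load bar along the rig's +y, in m: 0 at the park stop (bar 60 mm on the -y side of the rig's centre), 0.122 at the far stop. It starts parked, at 0 to 0.018, held only by about 1 N of friction, and runs free until its roller meets the first ridge. Its slide has a damping of about 15 N per m/s.
- bar_mid (a point): Centre of the load bar: an upright bar 90 mm long across the rig (rig x), 14 mm thick along the sliding direction, 34 mm tall, from 70 to 104 mm above the bench (20 mm clear of the deck). The half facing the park end is red, the half facing the brake head is black. This point is 87 mm above the bench, in the middle of the bar. Its axes are the rig's.
- bar_rear: The red half of the bar, 7 mm thick, facing the park end: the side to push on. Origin: middle of its underside, 3.5 mm from the bar's centre towards the park end.
- bar_front: The black half of the bar, 7 mm thick, facing the brake head. Origin: middle of its underside, 3.5 mm from the bar's centre towards the brake head.
- rack: Notched brass strip on the deck along the rig's y, 118 by 16 by 3 mm, 36 mm from the rig's centre line towards +x, under the bar's end; clamped up to 8 mm differently along y each time. Six round ridges cross it at -40, -24, -8, +8, +24, +40 mm along its y, up to 7 mm above the deck. Origin: centre of its underside. The third notch lies between the third and fourth ridges.
- roller: Sprung steel roller, 14 mm across, under the bar's +x end, in line with the bar's centre along y. Origin: its axis. It rides over the ridges: each ridge passed is one click, and the bar snaps up to 8 mm ahead of the finger into the notch beyond. The push rises to about 6 to 9 N at each ridge and drops to nothing after it; let go in a notch, the bar centres itself.
- start_box: Yellow button box with the green start button, 70 by 70 mm, 40 mm tall, fixed to the bench. Origin: centre of its underside.
- start_top (a point): Centre of the top of the green start button (32 mm across), 58 mm above the bench when up.
- start (a joint): How far the start button is pressed, in m: 0 up, 0.006 fully down; sprung, about 1.5 N to begin and 5 N fully down.
- stop_box: Yellow button box just like the other but with the red stop button; the two may stand in either order. Origin: centre of its underside.
- stop (a joint): How far the red stop button is pressed, in m: 0 up.
- grease_tin: White grease tin with red lid and red band, 90 mm across, 120 mm tall, loose. Origin: centre of underside.
- cleaner_bottle: White bottle with black cap, 70 mm across, 200 mm tall, loose. Origin: centre of underside.
- spanner: Steel spanner, 200 mm long, lying along its x, loose. Origin: under its middle.
- hub: Aluminium hub, flange 90 mm across and 12 mm thick with a boss up to 32 mm, loose. Origin: centre of underside.
- spindle: Stepped steel spindle, 160 mm long, 28 mm at its thickest, lying along its y, loose. Origin: under its middle.
- gear: Steel gear, 124 mm across, 30 mm tall at its boss, lying flat, loose. Origin: centre of underside.
- bearing: Sealed steel ball bearing with a black seal and closed bore, 64 mm outside, 18 mm tall, lying flat, loose. Origin: centre of underside.
Mind the look-alikes: they are no part of the job. Leave any blue, pink or white look-alike of the start_box alone.

How it is judged (in metres and radians):
On the way, in this order (a step that is already met when the one before it is completed fails the run):
1. the load bar sits in the third notch (y of bar_mid in the frame of rack between -0.004 and 0.004 m and velocity of joint load_bar between -0.01 and 0.01 m/s), for 0.3 s.
2. the green start button is pressed down (value of joint start above 0.0045 m), for 0.05 s.
At the end, for the whole second after the job is handed in: The load bar rests in the third notch (its centre within 4 mm of the middle between the third and fourth ridges, which is the strip's origin along y), both buttons are up, after the start button had been pressed at least 4.5 mm with the bar in that notch (all of step 1 and value of joint each of start, stop below 0.002 m); the robot touches nothing.
It fails at once if the bar runs past the third notch, over the fourth ridge (y of bar_mid in the frame of rack above 0.011 m).
It fails at once if the bar is pinched from both sides (contact force between the fingers and bar_rear above 1 N and contact force between the fingers and bar_front above 1 N).
It fails at once if the start button is pressed while the bar is not in the third notch (value of joint start above 0.003 m and not (y of bar_mid in the frame of rack between -0.004 and 0.004 m)).
It fails at once if the red stop button is pressed (value of joint stop above 0.003 m).
It fails at once if a loose thing on the bench is moved more than 15 mm or lifted (distance of any of grease_tin, cleaner_bottle, spanner, hub, spindle, gear, bearing from where it was at the start of the episode above 0.015 m).
It also fails if it takes over 72 s, if anything falls off the work surface, if the arm or the gripper's body presses on something with over 40 N, if the wrist force passes 120 N, or if a joint passes its speed limit or range.

### The arm

A 7-joint arm with a two-finger parallel gripper is mounted at the origin on the work surface. World frame = base frame: x ahead of the robot, y to its left, z up, the work surface at z = 0. Lengths are in mm, angles in rad, forces in N, time in s.
With the tool pointing down it reaches from about 350 to 900 mm from the base axis. Payload 8.1 kg.
Tool frame: the origin (TCP) lies on the centre line of the jaws, within the pads' length; the fingertips stand r.tips_ahead ahead of it and the grasp point (between the pads) lies 5 mm behind it (r.tips_ahead is the distance from the TCP to the fingertips, in mm); z points along the fingers, x is the direction in which the jaws open and shut, and the axes are right-handed (so a half turn about z gives the same grasp; the last joint's range is limited). The gripper opens to 85 mm and grips with 20 to 120 N. Pads are 22 mm wide; open, the fingers measure 114 mm over their backs; the gripper's body (76 mm by 85 mm) begins 54 mm behind the grasp point. The pads swing forward as they close: fully open they stand 13 mm farther back than shut.
Start: joints at [1.134, 0.434, 0.025, 1.573, -0.012, 1.134, -0.075], TCP at [204.749, -590.524, 245.323] pointing down, gripper open.
Joint ranges: [-2.62, 2.62], [-0.44, 2.09], [-1.27, 1.32], [0.08, 2.57], [-1.32, 4.46], [0.12, 2], [-2.74, 2.74]. Speed limits (rad/s): [2.22, 2.22, 3.01, 3.01, 3.14, 3.14, 3.14].

### API

Orientations are given as a 3x3 rotation matrix whose columns are the frame's x, y, z axes.
In Python, from plant import r, imaging gives the robot as it stands.
- The arm moves only by the tool apply_moves, never from a script. Its argument "series" is a list of rows, each a list of 3 entries, a list of its own where there are three numbers: the shift along the tool's x, y, z in cm, then the turn, a rotation vector about the tool's x, y, z in rad, then the finger opening in cm, from 0 to 8.54. A call has 1 to 12 rows; each row shifts and turns the pose as measured when the row begins, along the tool's axes as they then stand; what a row does not reach is not made up. A row lasts 1/12 s, in which the tool goes at most 41.7 mm and 7.16 degrees, less where a joint would pass 70% of its speed; a pose out of reach is approached as far as the arm can. A call with a gripper value outside its range is refused whole. The fingers move at their own pace and stop on an object; the grip force is fixed at half the most. Time passes only in rows, so rows that do not move let the fingers close. It gives the time, the measured TCP pose, the force and the opening at its end, in the units of the state.
- r.sense(): the state, without advancing time (a new reading comes with each control period).
- imaging.grab_frame(name): name is "side" or "top" or "wrist"; returns the picture (400x640x3 uint8, blue, green, red); there is no depth.
- imaging.get_calibration(name): a dict with "mtx" (3x3 intrinsics, pixels), "extrinsics" (4x4, takes a point from world to camera coordinates); the wrist camera has in their place "mount" (4x4, takes a point from camera to tool coordinates, whose origin is the TCP and whose axes are the tool frame's). Camera axes: x right, y down, z forward; pixel columns grow to the right and rows downward; lengths in mm; the calibration is good to about 2 mm. A picture is of the moment at which its call begins: read the wrist's pose just before it. get_calibration takes no time and is no camera call.
- r.job_done(): hands the job in, once; it reports no verdict.
The state is a dict: "clock": time; "joint_positions": joint angles; "dq": joint speeds; "tau": joint torques, N m; "tcp_pos": TCP position; "tool_rot": TCP orientation; "contact_force": force on the tool from outside, world axes, zero at the start; "wrist_torque": the same for the moment, N m; "grip_width": opening from 0.0 (shut) to 1.0 (fully open).
Only numpy, scipy, OpenCV 4.12 (cv2) and the standard library are available. Lean on these libraries where they do the work, as an engineer would, in place of code of your own. Each camera call takes 0.05 s, during which the arm holds its last target.

## Working session

There is one attempt and no reset: what is moved stays moved. The work goes in short steps, Python scripts to look and compute and a tool call to move; the robot and the scene stay as the last step left them, time stands still between calls to the robot, and variables do not carry over. Pictures are saved under pics/ and viewed, and the job is handed in when it is done.

Besides the shell and the picture viewer there is one more tool, called by a JSON object that holds its "name" and its "arguments". apply_moves: Moves the arm, as the interface text tells. Its arguments: {"type":"object","properties":{"series":{"type":"array"}},"required":["series"]}

```bash
ls; mkdir -p pics; python3 - <<'E'
from plant import r, imaging
import cv2
print(r.sense(), r.tips_ahead)
for n in ("side","top","wrist"):
    cv2.imwrite(f"pics/{n}0.png", imaging.grab_frame(n)); print(n, imaging.get_calibration(n))
E
```

```text
pics
{'clock': 0.0, 'joint_positions': array([ 1.13444369,  0.43521609,  0.02498136,  1.57408423, -0.01162158,
        1.13394632, -0.07508831]), 'dq': array([ 0.00127483, -0.00052954, -0.0002102 , -0.00061006, -0.00160267,
        0.00046977,  0.00165373]), 'tau': array([ 9.34053533e-04, -6.70465064e+01,  1.02511447e+00, -3.16210806e+01,
        1.53304887e-02,  1.23580982e-02,  7.34182038e-06]), 'tcp_pos': array([ 204.54602803, -590.09556641,  244.53527102]), 'tool_rot': array([[ 3.27519836e-01, -9.44844108e-01, -6.07644712e-04],
       [-9.44843106e-01, -3.27520377e-01,  1.38094770e-03],
       [-1.50379632e-03,  1.21841153e-04, -9.99998862e-01]]), 'contact_force': array([-0.33193844, -0.30845838, -0.37809297]), 'wrist_torque': array([ 0.02186485, -0.01692381, -0.05416478]), 'grip_width': 0.9972272723742536} 14.0
side {'mtx': array([[421.37605388,   0.        , 320.71888726],
       [  0.        , 421.37605388, 207.10539146],
       [  0.        ,   0.        ,   1.        ]]), 'extrinsics': array([[-8.77162108e-01, -4.80187234e-01,  2.61850605e-03,
         4.67063094e+02],
     
[... 594 characters left out ...]
13e+02],
       [ 1.00464709e-01, -2.71386652e-02, -9.94570427e-01,
         9.88927246e+02],
       [ 0.00000000e+00,  0.00000000e+00,  0.00000000e+00,
         1.00000000e+00]])}
wrist {'mtx': array([[295.75217815,   0.        , 322.15087521],
       [  0.        , 295.75217815, 198.38411492],
       [  0.        ,   0.        ,   1.        ]]), 'mount': array([[ 9.99999879e-01, -1.74293087e-04,  4.58986383e-04,
        -7.79812710e-01],
       [ 3.13934606e-05,  9.55652380e-01,  2.94497074e-01,
        -7.51120700e+01],
       [-4.89960233e-04, -2.94497025e-01,  9.55652271e-01,
        -1.29533879e+02],
       [ 0.00000000e+00,  0.00000000e+00,  0.00000000e+00,
         1.00000000e+00]])}
```

View pics/top0.png

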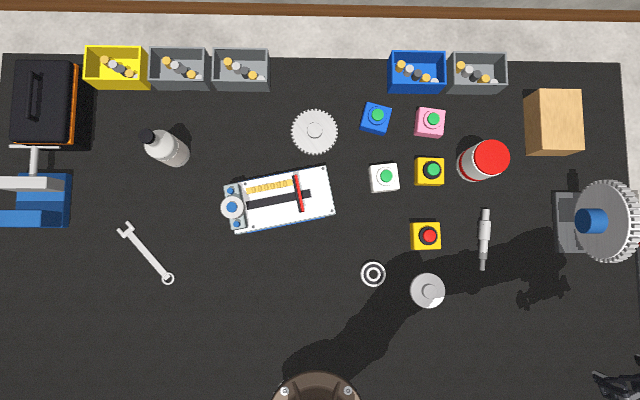

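View pics/side0.png

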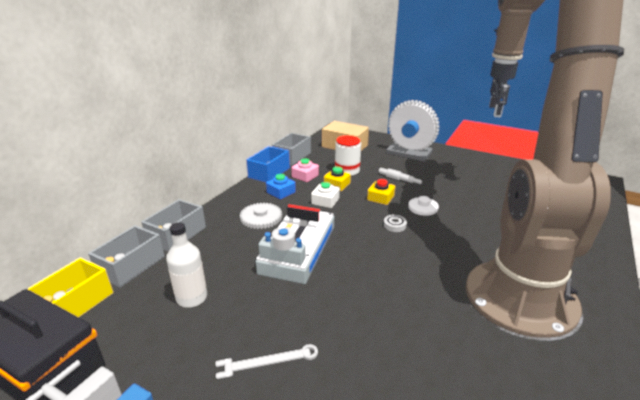

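View pics/wrist0.png

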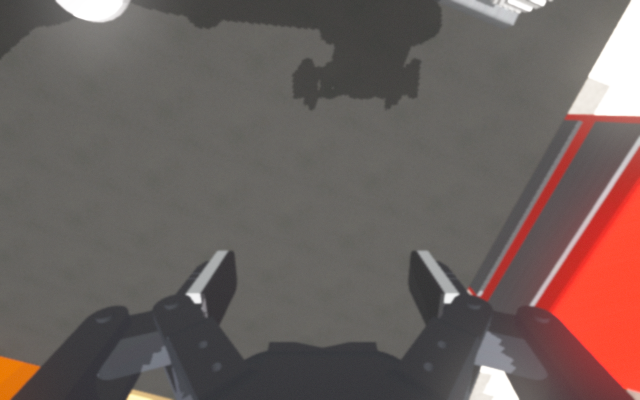

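The top view shows the rig at about (280,200) with its brake head on the left (+y world), the bar at (298,193), and the green-button yellow box at (429,171). The red-button box is at (426,236).

```bash
cat > h.py <<'E'
import numpy as np, cv2
from plant import r, imaging
def ray(n,uv,pose=None):
    c=imaging.get_calibration(n); K=c["mtx"]
    d=np.linalg.inv(K)@np.array([uv[0],uv[1],1.])
    if n=="wrist":
        M=c["mount"]; p,R=pose; o=R@M[:3,3]+p; return o,R@(M[:3,:3]@d)
    E=c["extrinsics"]; R=E[:3,:3]; return -R.T@E[:3,3], R.T@d
def onz(n,uv,z,pose=None):
    o,d=ray(n,uv,pose); return o+d*(z-o[2])/d[2]
def proj(n,P,pose=None):
    c=imaging.get_calibration(n); K=c["mtx"]
    if n=="wrist":
        M=c["mount"]; p,R=pose; q=M[:3,:3].T@(R.T@(np.array(P)-p)-M[:3,3])
    else: E=c["extrinsics"]; q=E[:3,:3]@P+E[:3,3]
    q=K@q; return q[:2]/q[2]
E
python3 - <<'E'
from h import *
im=cv2.imread("pics/top0.png")
c=im[155:245,210:345]; cv2.imwrite("pics/rigz.png",cv2.resize(c,None,fx=5.9,fy=5.9,interpolation=cv2.INTER_CUBIC))
hsv=cv2.cvtColor(im,cv2.COLOR_BGR2HSV)
def comps(m,name,z,mn=15):
    n,l,s,ce=cv2.connectedComponentsWithStats(m.astype(np.uint8))
    for i in range(1,n):
        if s[i,4]>=mn: print(name,s[i],ce[i].round(1),onz("top",ce[i],z).round(1))
h,s,v=cv2.split(hsv)
comps((h>45)&(h<85)&(s>120)&(v>60),"green",58)
comps(((h<8)|(h>172))&(s>150)&(v>80),"red",104)
comps((h>20)&(h<35)&(s>150)&(v>80),"yellow",40,100)
print(onz("top",(429,236),58))
E
```

```text
green [372 109  12  12 115] [377.2 114.3] [ 771.2 -153.6   58. ]
green [428 113  11  12 104] [432.9 118.5] [ 761.9 -297.6   58. ]
green [427 163  13  13 132] [432.8 168.9] [ 630.5 -294.    58. ]
green [381 170  11  12 107] [385.8 175.5] [ 612.8 -173.8   58. ]
red [ 474  139   36   36 1009] [491.6 156.6] [ 654.3 -425.1  104. ]
red [459 152  22  29  80] [464.5 169.5] [ 621.9 -357.1  104. ]
red [294 175  10  37 109] [298.9 193.3] [561.4  43.7 104. ]
red [423 229  13  13 135] [428.9 235.4] [ 462.6 -266.3  104. ]
yellow [  82   45   69   45 2448] [115.   67.3] [894.2 525.4  40. ]
yellow [414 157  31  29 571] [427.1 172. ] [ 625.5 -284.6   40. ]
yellow [410 222  31  28 566] [423.7 235.6] [ 462. -272.   40.]
[ 461.11494246 -280.15357686   58.        ]
```

View pics/rigz.png

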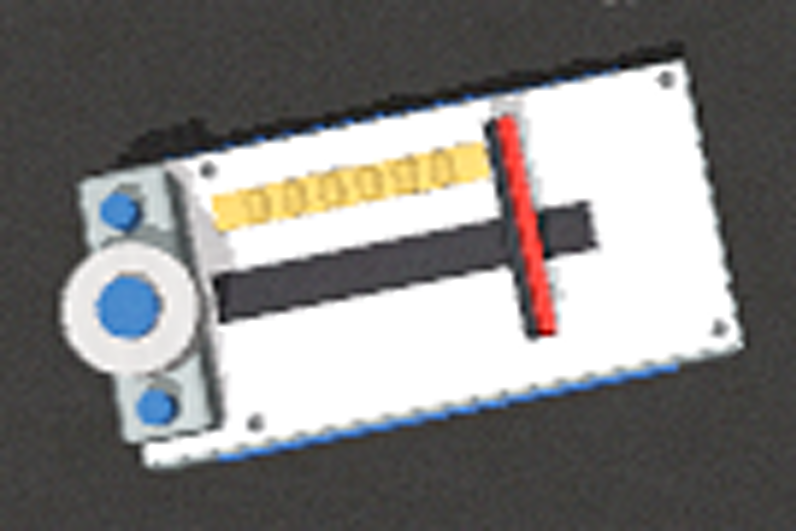

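```bash
python3 - <<'E'
from h import *
f=lambda u,v:(210+(u+.5)/5.9-.5,155+(v+.5)/5.9-.5)
for nm,uv,z in [("cornerTR",(686,62),50),("cornerBR",(742,345),50),("cornerBL",(142,465),50),("bar red top hi",(512,116),104),("bar red top lo",(547,334),104),("rackL",(222,212),53),("rackR",(478,162),53),("drum",(127,305),133)]+[("ridge",p,57) for p in [(259,205),(296,198),(333,189),(371,182),(407,174),(444,168)]]:
    print(nm,onz("top",f(*uv),z).round(1))
s=r.sense();print(s['clock'])
E
```

```text
cornerTR [639.7 -22.5  50. ]
cornerBR [517.8 -46.7  50. ]
cornerBL [466.1 206.2  50. ]
bar red top hi [607.3  50.  104. ]
bar red top lo [518.8  35.1 104. ]
rackL [573.1 174.6  53. ]
rackR [595.2  66.3  53. ]
drum [527.5 197.4 133. ]
ridge [575.7 158.4  57. ]
ridge [578.8 142.9  57. ]
ridge [582.7 127.3  57. ]
ridge [585.8 111.3  57. ]
ridge [589.4  96.1  57. ]
ridge [592.   80.5  57. ]
0.15
```

{"name": "apply_moves", "arguments": {"series": [[[-2.46,-3.0,0],[0,0,0],0],[[-2.46,-3.0,0],[0,0,0],0],[[-2.46,-3.0,0],[0,0,0],0],[[-2.46,-3.0,0],[0,0,0],0],[[-2.46,-3.0,0],[0,0,0],0],[[-2.46,-3.0,0],[0,0,0],0],[[-2.46,-3.0,0],[0,0,0],0],[[-2.46,-3.0,0],[0,0,0],0],[[-2.46,-3.0,0],[0,0,0],0],[[-2.46,-3.0,0],[0,0,0],0],[[-2.46,-3.0,0],[0,0,0],0],[[-2.46,-3.0,0],[0,0,0],0]]}}

```text
clock: 1.15
tcp_pos: [450.6, -185.4, 240.3]
tool_rot: [[0.31, -0.951, -0.007], [-0.951, -0.31, -0.002], [-0.001, 0.007, -1.0]]
contact_force: [0.5, -0.6, -0.7]
grip_width: 0.001
```

{"name": "apply_moves", "arguments": {"series": [[[0,0,0],[0,0,-0.12],0],[[0,0,0],[0,0,-0.12],0],[[0,0,0],[0,0,-0.12],0],[[0,0,0],[0,0,-0.12],0],[[0,0,0],[0,0,-0.12],0],[[0,0,0],[0,0,-0.12],0],[[0,0,0],[0,0,-0.12],0],[[0,0,0],[0,0,-0.12],0],[[0,0,0],[0,0,-0.12],0],[[0,0,0],[0,0,-0.12],0],[[0,0,0],[0,0,-0.12],0],[[0,0,0],[0,0,-0.12],0]]}}

```text
clock: 2.15
tcp_pos: [455.1, -170.8, 238.6]
tool_rot: [[0.971, 0.24, -0.008], [0.24, -0.971, 0.004], [-0.007, -0.006, -1.0]]
contact_force: [-0.1, 0.7, 0.7]
grip_width: 0.004
```

```bash
cat > g.py <<'E'
import sys
from h import *
s=r.sense(); R=s['tool_rot']; p=s['tcp_pos']
yaw=np.degrees(np.arctan2(R[1,0],R[0,0]))
print(s['clock'],p.round(1),"yaw",yaw.round(2),"F",s['contact_force'].round(2),s['grip_width'],r.tips_ahead,"tilt",R[:2,2].round(4))
if len(sys.argv)>3:
    T=np.array([float(a) for a in sys.argv[1:4]]); print("tool shift cm",(R.T@(T-p)/10).round(2))
E
python3 g.py 569.3 5 200
```

```text
2.15 [ 455.1 -170.8  238.6] yaw 13.91 F [-0.1   0.7   0.71] 0.003912444144923326 14.0 tilt [-0.0082  0.0038]
tool shift cm [ 15.33 -14.3    3.83]
```

{"name": "apply_moves", "arguments": {"series": [[[2.55,-2.38,0.5],[0,0,0],0],[[2.55,-2.38,0.5],[0,0,0.02],0],[[2.55,-2.38,0.5],[0,0,0.02],0],[[2.55,-2.38,0.5],[0,0,0],0],[[2.55,-2.38,0.5],[0,0,0],0],[[2.0,-2.0,0.5],[0,0,0],0],[[0,0,0],[0,0,0],0],[[0,0,0],[0,0,0],0]]}}

```text
clock: 2.82
tcp_pos: [570.0, 0.8, 204.3]
tool_rot: [[0.979, 0.204, -0.012], [0.204, -0.979, 0.003], [-0.011, -0.005, -1.0]]
contact_force: [-1.0, -0.9, 0.1]
grip_width: 0.0
```

```bash
python3 g.py 569.3 5 200; python3 - <<'E'
from h import *
s=r.sense(); im=imaging.grab_frame("wrist"); cv2.imwrite("pics/w1.png",im)
pose=(s['tcp_pos'],s['tool_rot']); np.savez("w1.npz",p=pose[0],R=pose[1])
print(proj("wrist",[560.7,47.1,104],pose),proj("wrist",[584.1,119.4,57],pose))
E
```

```text
2.8167 [570.    0.8 204.3] yaw 11.76 F [-1.02 -0.88  0.14] 0.0003350417961958624 14.0 tilt [-0.0116  0.0029]
tool shift cm [ 0.02 -0.42  0.43]
[324.16503353 146.7095142 ] [368.39700114  62.54944518]
```

View pics/w1.png

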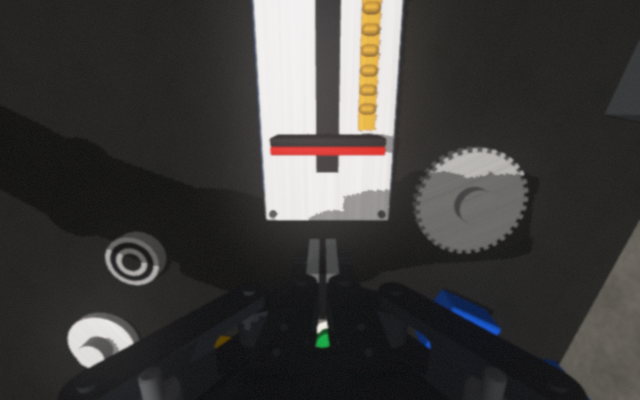

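```bash
cat > m.py <<'E'
import sys
from h import *
def meas(name):
    s=r.sense(); im=imaging.grab_frame("wrist"); cv2.imwrite(f"pics/{name}.png",im)
    pose=(s['tcp_pos'],s['tool_rot'])
    u=np.array([-.2,.98]);
    h,sa,v=cv2.split(cv2.cvtColor(im,cv2.COLOR_BGR2HSV))
    red=((h<8)|(h>172))&(sa>150)&(v>100); red[215:]=0
    n,l,st,ce=cv2.connectedComponentsWithStats(red.astype(np.uint8))
    i=1+np.argmax(st[1:,4]); print("red",st[i],ce[i].round(1))
    a,b=onz("wrist",(ce[i][0],st[i,1]-.5),104,pose),onz("wrist",ce[i],104,pose)
    print("barcentre u (black/red edge)",u@a[:2],"tcp u",u@pose[0][:2],a.round(1))
    return im,pose
if __name__=="__main__": meas(sys.argv[1])
E
python3 - <<'E'
from m import *
im,pose=meas("w2")
u=np.array([-.2,.98])
h,s,v=cv2.split(cv2.cvtColor(im,cv2.COLOR_BGR2HSV))
for q in [(368,108),(368,90),(369,70),(370,50),(371,29),(372,7)]:
    P=onz("wrist",q,57,pose); print(P.round(1),(u@P[:2]).round(1))
z=im[0:220,240:410]; cv2.imwrite("pics/w2z.png",cv2.resize(z[:140],None,fx=4.2,fy=4.2,interpolation=cv2.INTER_CUBIC))
print(r.sense()['clock'])
E
python3 g.py 569.3 5 96
```

```text
red [271 147 114   9 924] [327.7 150.6]
barcentre u (black/red edge) -65.42472661210472 tcp u -112.86307872257147 [563.1  48.2 104. ]
[592.9  83.6  57. ] -36.7
[589.1  98.3  57. ] -21.5
[585.9 114.2  57. ] -5.3
[582.8 129.6  57. ] 10.4
[579.7 145.2  57. ] 26.3
[576.5 160.9  57. ] 42.3
2.9167
2.9167 [ 5.695e+02 -2.000e-01  2.046e+02] yaw 11.68 F [0.19 0.61 0.77] 0.001690541479786452 14.0 tilt [-0.0113  0.0028]
tool shift cm [ 0.2  -0.46 10.86]
```

View pics/w2z.png

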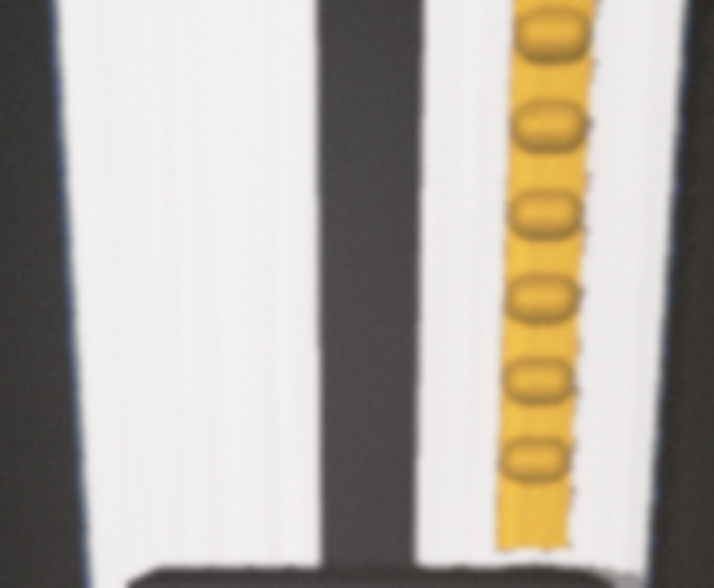

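{"name": "apply_moves", "arguments": {"series": [[[0,-0.2,2.5],[0,0,0],0],[[0,-0.2,2.5],[0,0,0],0],[[0,0,2.5],[0,0,0],0],[[0,0,2.0],[0,0,0],0],[[0,0,0.5],[0,0,0],0],[[0,0,0],[0,0,0],0]]}}

```text
clock: 3.42
tcp_pos: [566.9, -6.1, 104.5]
tool_rot: [[0.982, 0.191, -0.006], [0.191, -0.982, -0.002], [-0.007, 0.001, -1.0]]
contact_force: [-0.1, 0.0, 0.6]
grip_width: 0.001
```

```bash
python3 g.py 569.3 5 96; python3 m.py w3
```

```text
3.4167 [566.9  -6.1 104.5] yaw 11.0 F [-0.05  0.04  0.58] 0.0011323854586441902 14.0 tilt [-0.0064 -0.0024]
tool shift cm [ 0.45 -1.04  0.85]
red [ 238  158  202   17 2834] [339.7 166.4]
barcentre u (black/red edge) -64.69846986443906 tcp u -119.31020227545116 [563.9  49.1 104. ]
```

View pics/w3.png

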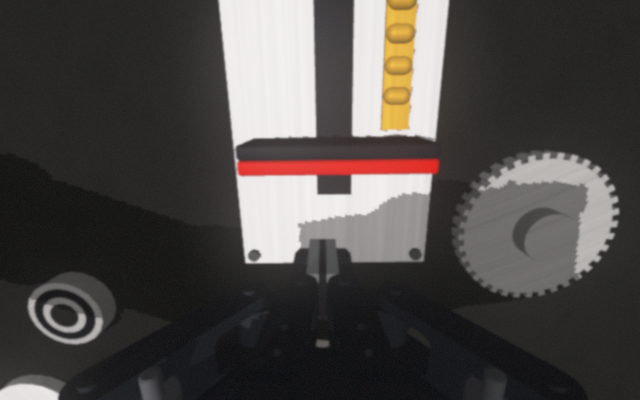

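{"name": "apply_moves", "arguments": {"series": [[[0.1,-0.5,0.4],[0,0,0],0],[[0.1,-0.5,0.4],[0,0,-0.01],0],[[0.1,-0.5,0.0],[0,0,0],0],[[0.1,-0.4,0],[0,0,0],0],[[0,0,0],[0,0,0],0]]}}

```text
clock: 3.88
tcp_pos: [569.8, 14.1, 101.2]
tool_rot: [[0.98, 0.199, 0.001], [0.199, -0.98, -0.003], [0.001, 0.003, -1.0]]
contact_force: [-0.1, -0.7, 0.4]
grip_width: 0.002
```

```bash
python3 g.py 565.0 20 97; python3 m.py w4
```

```text
3.8833 [569.8  14.1 101.2] yaw 11.47 F [-0.1  -0.68  0.36] 0.0016557582856977068 14.0 tilt [ 0.0011 -0.0027]
tool shift cm [-0.36 -0.67  0.42]
red [ 224  203  199   12 2298] [324.8 208.7]
barcentre u (black/red edge) -65.2234792028155 tcp u -100.11312586574853 [563.9  48.5 104. ]
```

{"name": "apply_moves", "arguments": {"series": [[[0,-0.3,0.3],[0,0,0],0],[[0,-0.3,0.3],[0,0,0],0],[[0,-0.3,0.1],[0,0,0],0],[[0,-0.2,0],[0,0,0],0],[[0,-0.2,0],[0,0,0],0]]}}

```text
clock: 4.35
tcp_pos: [567.4, 27.5, 94.0]
tool_rot: [[0.98, 0.199, 0.002], [0.199, -0.98, -0.003], [0.001, 0.004, -1.0]]
contact_force: [-0.7, 0.5, -0.3]
grip_width: -0.003
```

```bash
python3 g.py 565.0 20 97; python3 m.py w5
```

```text
4.35 [567.4  27.5  94. ] yaw 11.47 F [-0.71  0.49 -0.35] -0.0032560293327318387 14.0 tilt [ 0.0021 -0.0033]
tool shift cm [-0.39  0.69 -0.3 ]Traceback (most recent call last):
  File "m.py", line 14, in <module>
    if __name__=="__main__": meas(sys.argv[1])
                             ~~~~^^^^^^^^^^^^^
  File "m.py", line 10, in meas
    i=1+np.argmax(st[1:,4]); print("red",st[i],ce[i].round(1))
        ~~~~~~~~~^^^^^^^^^^
    return _wrapfunc(a, 'argmax', axis=axis, out=out, **kwds)
    return bound(*args, **kwds)
ValueError: attempt to get argmax of an empty sequence
```

View pics/w5.png

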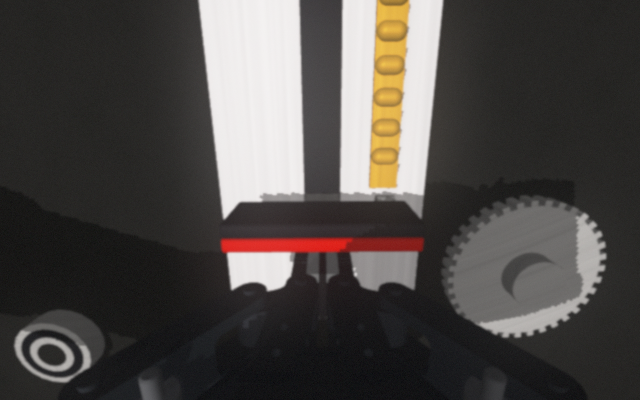

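```bash
sed -i 's/red\[215:\]=0/red[330:]=0/' m.py; python3 m.py w6
```

```text
red [ 221  239  202   15 2724] [319.8 245.6]
barcentre u (black/red edge) -65.3542047210838 tcp u -85.89007299795506 [562.1  48.  104. ]
```

{"name": "apply_moves", "arguments": {"series": [[[0,-0.2,0],[0,0,0],0],[[0,-0.2,0],[0,0,0],0],[[0,-0.2,0],[0,0,0],0],[[0,-0.2,0],[0,0,0],0],[[0,-0.2,0],[0,0,0],0]]}}

```text
clock: 4.87
tcp_pos: [565.6, 36.6, 94.1]
tool_rot: [[0.98, 0.197, 0.002], [0.197, -0.98, -0.005], [0.001, 0.005, -1.0]]
contact_force: [0.9, -0.8, -0.0]
grip_width: -0.001
```

```bash
python3 g.py 565.0 20 97; python3 m.py w7
```

```text
4.8667 [565.6  36.6  94.1] yaw 11.38 F [ 0.93 -0.85 -0.02] -0.001084145674892922 14.0 tilt [ 0.0024 -0.0045]
tool shift cm [-0.39  1.61 -0.28]
red [ 221  242  201   16 2648] [318.7 248.8]
barcentre u (black/red edge) -58.19423784539522 tcp u -77.2769884472895 [560.2  54.9 104. ]
```

{"name": "apply_moves", "arguments": {"series": [[[0,-0.2,0],[0,0,0],0],[[0,-0.2,0],[0,0,0],0],[[0,-0.2,0],[0,0,0],0],[[0,-0.2,0],[0,0,0],0],[[0,-0.15,0],[0,0,0],0]]}}

```text
clock: 5.33
tcp_pos: [563.4, 47.0, 94.1]
tool_rot: [[0.98, 0.197, 0.002], [0.197, -0.98, -0.005], [0.001, 0.005, -1.0]]
contact_force: [1.2, -1.0, 0.4]
grip_width: 0.001
```

{"name": "apply_moves", "arguments": {"series": [[[0,-0.15,0],[0,0,0],0],[[0,-0.15,0],[0,0,0],0]]}}

```text
clock: 5.5
tcp_pos: [562.9, 49.8, 94.1]
tool_rot: [[0.98, 0.197, 0.002], [0.197, -0.98, -0.005], [0.001, 0.006, -1.0]]
contact_force: [0.7, -6.7, 0.4]
grip_width: 0.002
```

{"name": "apply_moves", "arguments": {"series": [[[0,-0.15,0],[0,0,0],0]]}}

```text
clock: 5.58
tcp_pos: [562.8, 50.0, 94.2]
tool_rot: [[0.98, 0.197, 0.003], [0.197, -0.98, -0.007], [0.001, 0.007, -1.0]]
contact_force: [1.1, -8.1, 2.0]
grip_width: 0.001
```

{"name": "apply_moves", "arguments": {"series": [[[0,-0.15,0],[0,0,0],0]]}}

```text
clock: 5.67
tcp_pos: [562.7, 50.0, 94.2]
tool_rot: [[0.981, 0.195, 0.003], [0.195, -0.981, -0.009], [0.001, 0.009, -1.0]]
contact_force: [1.6, -5.9, 1.7]
grip_width: -0.004
```

```bash
python3 g.py 565.0 20 95; python3 m.py w8
```

```text
5.6667 [562.7  50.   94.2] yaw 11.27 F [ 1.58 -5.93  1.74] -0.0037844659969938164 14.0 tilt [ 0.0028 -0.0089]
tool shift cm [-0.37  2.99 -0.05]
red [ 221  242  201   16 2641] [318.6 249. ]
barcentre u (black/red edge) -44.39916836872352 tcp u -63.51912773761619 [557.3  68.4 104. ]
```

{"name": "apply_moves", "arguments": {"series": [[[0,-0.22,0],[0,0,0],0]]}}

```text
clock: 5.8
tcp_pos: [562.7, 50.1, 94.2]
tool_rot: [[0.981, 0.194, 0.003], [0.194, -0.981, -0.011], [0.001, 0.012, -1.0]]
contact_force: [1.4, -9.0, 1.6]
grip_width: -0.002
```

{"name": "apply_moves", "arguments": {"series": [[[0,-0.25,0],[0,0,0],0]]}}

```text
clock: 5.88
tcp_pos: [562.7, 50.2, 94.2]
tool_rot: [[0.981, 0.192, 0.003], [0.192, -0.981, -0.014], [0.001, 0.015, -1.0]]
contact_force: [2.4, -9.3, 1.7]
grip_width: 0.002
```

{"name": "apply_moves", "arguments": {"series": [[[0,-0.25,0],[0,0,0],0]]}}

```text
clock: 5.97
tcp_pos: [562.6, 50.1, 94.3]
tool_rot: [[0.982, 0.189, 0.004], [0.189, -0.982, -0.017], [0.0, 0.018, -1.0]]
contact_force: [1.0, -9.3, 2.1]
grip_width: -0.001
```

{"name": "apply_moves", "arguments": {"series": [[[0,-0.3,0],[0.018,0,-0.005],0]]}}

```text
clock: 6.05
tcp_pos: [562.3, 51.7, 94.2]
tool_rot: [[0.981, 0.194, 0.001], [0.194, -0.981, -0.002], [0.0, 0.002, -1.0]]
contact_force: [2.2, -6.2, -4.3]
grip_width: -0.0
```

{"name": "apply_moves", "arguments": {"series": [[[0,-0.35,0],[0.018,0,-0.005],0]]}}

```text
clock: 6.13
tcp_pos: [562.0, 53.4, 94.0]
tool_rot: [[0.98, 0.197, -0.002], [0.197, -0.98, 0.014], [0.0, -0.014, -1.0]]
contact_force: [2.5, -5.4, -3.3]
grip_width: 0.004
```

{"name": "apply_moves", "arguments": {"series": [[[0,-0.35,0],[0.018,0,-0.005],0]]}}

```text
clock: 6.22
tcp_pos: [561.6, 55.6, 93.9]
tool_rot: [[0.98, 0.201, -0.006], [0.201, -0.979, 0.031], [0.0, -0.032, -0.999]]
contact_force: [1.0, -2.5, -2.3]
grip_width: 0.002
```

{"name": "apply_moves", "arguments": {"series": [[[0,-0.15,0],[-0.005,0,0.002],0]]}}

```text
clock: 6.3
tcp_pos: [561.5, 56.0, 93.7]
tool_rot: [[0.98, 0.198, -0.005], [0.198, -0.98, 0.026], [0.0, -0.027, -1.0]]
contact_force: [-0.3, -2.5, -0.0]
grip_width: -0.002
```

```bash
python3 g.py 565.0 20 95; python3 m.py w9
```

```text
6.3 [561.5  56.   93.7] yaw 11.4 F [-0.29 -2.49 -0.04] -0.0016721209088242266 14.0 tilt [-0.0052  0.0265]
tool shift cm [-0.37  3.6  -0.23]
red [ 221  241  202   16 2692] [319.4 247.8]
barcentre u (black/red edge) -38.1895218670054 tcp u -57.37314236950374 [556.3  74.6 104. ]
```

View pics/w9.png

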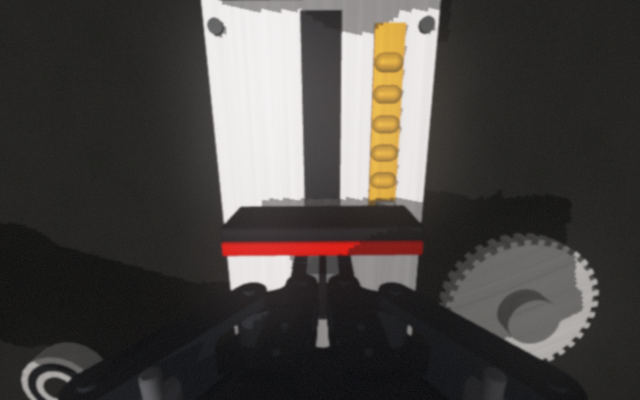

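{"name": "apply_moves", "arguments": {"series": [[[0,-0.2,0],[-0.005,0,0],0]]}}

```text
clock: 6.43
tcp_pos: [560.9, 58.9, 93.9]
tool_rot: [[0.98, 0.197, -0.004], [0.198, -0.98, 0.021], [0.0, -0.021, -1.0]]
contact_force: [-0.2, 0.5, -0.3]
grip_width: 0.003
```

{"name": "apply_moves", "arguments": {"series": [[[0,-0.2,0],[0,0,0],0]]}}

```text
clock: 6.52
tcp_pos: [560.3, 62.0, 94.1]
tool_rot: [[0.98, 0.198, -0.004], [0.198, -0.98, 0.021], [0.001, -0.021, -1.0]]
contact_force: [-0.4, -0.6, 0.4]
grip_width: 0.0
```

```bash
python3 g.py 565.0 20 95; python3 m.py w10
```

```text
6.5167 [560.3  62.   94.1] yaw 11.43 F [-0.42 -0.59  0.43] 0.00010418320671745174 14.0 tilt [-0.0036  0.0206]
tool shift cm [-0.37  4.21 -0.18]
red [ 220  235  203   16 2720] [319.3 241.7]
barcentre u (black/red edge) -29.303400941051773 tcp u -51.30777024488418 [554.6  83.3 104. ]
```

{"name": "apply_moves", "arguments": {"series": [[[0,-0.2,0],[-0.005,0,0],0],[[0,-0.2,0],[-0.005,0,0],0],[[0,-0.25,0],[0,0,0],0]]}}

```text
clock: 6.82
tcp_pos: [559.3, 67.2, 94.3]
tool_rot: [[0.98, 0.199, -0.001], [0.199, -0.98, 0.006], [0.0, -0.006, -1.0]]
contact_force: [2.1, -7.5, -0.4]
grip_width: 0.002
```

{"name": "apply_moves", "arguments": {"series": [[[0,-0.3,0],[0.01,0,0],0]]}}

```text
clock: 6.9
tcp_pos: [558.8, 69.2, 94.3]
tool_rot: [[0.98, 0.199, -0.002], [0.199, -0.98, 0.013], [0.0, -0.013, -1.0]]
contact_force: [1.8, -4.4, -2.4]
grip_width: -0.001
```

{"name": "apply_moves", "arguments": {"series": [[[0,-0.35,0],[0.01,0,0],0]]}}

```text
clock: 6.98
tcp_pos: [558.3, 71.8, 94.2]
tool_rot: [[0.98, 0.198, -0.004], [0.198, -0.98, 0.021], [0.0, -0.022, -1.0]]
contact_force: [1.0, -2.4, -1.5]
grip_width: -0.002
```

{"name": "apply_moves", "arguments": {"series": [[[0,-0.15,0],[-0.004,0,0],0]]}}

```text
clock: 7.07
tcp_pos: [558.0, 73.1, 94.2]
tool_rot: [[0.98, 0.198, -0.003], [0.198, -0.98, 0.017], [0.0, -0.017, -1.0]]
contact_force: [1.2, -1.7, 0.4]
grip_width: 0.002
```

{"name": "apply_moves", "arguments": {"series": [[[0,-0.15,0],[-0.004,0,0],0]]}}

```text
clock: 7.15
tcp_pos: [557.6, 74.9, 94.3]
tool_rot: [[0.98, 0.198, -0.002], [0.198, -0.98, 0.013], [0.0, -0.013, -1.0]]
contact_force: [0.2, 0.1, 0.1]
grip_width: -0.004
```

```bash
python3 g.py 565.0 20 95; python3 m.py w11
```

```text
7.15 [557.6  74.9  94.3] yaw 11.4 F [0.23 0.14 0.15] -0.0035645266237207176 14.0 tilt [-0.0024  0.0127]
tool shift cm [-0.36  5.53 -0.14]
red [ 221  240  201   16 2670] [320.1 247.2]
barcentre u (black/red edge) -18.436666423279384 tcp u -38.081285470829265 [552.7  94.  104. ]
```

```bash
python3 m.py w12
```

```text
red [ 220  231  203   15 2724] [320.  237.8]
barcentre u (black/red edge) -13.197383610696667 tcp u -37.10120692730291 [551.7  99.1 104. ]
```

{"name": "apply_moves", "arguments": {"series": [[[0,-0.2,0],[0,0,0],0],[[0,-0.2,0],[-0.003,0,0],0],[[0,-0.2,0],[0,0,0],0],[[0,-0.2,0],[0,0,0],0]]}}

```text
clock: 7.58
tcp_pos: [556.3, 81.8, 94.6]
tool_rot: [[0.98, 0.198, -0.001], [0.198, -0.98, 0.006], [0.0, -0.006, -1.0]]
contact_force: [2.5, -8.5, 1.9]
grip_width: -0.002
```

{"name": "apply_moves", "arguments": {"series": [[[0,-0.3,0],[0.01,0,0],0]]}}

```text
clock: 7.67
tcp_pos: [555.9, 83.1, 94.6]
tool_rot: [[0.98, 0.198, -0.003], [0.198, -0.98, 0.013], [-0.0, -0.013, -1.0]]
contact_force: [2.7, -7.2, -1.5]
grip_width: -0.002
```

{"name": "apply_moves", "arguments": {"series": [[[0,-0.3,0],[0.008,0,0],0]]}}

```text
clock: 7.75
tcp_pos: [555.7, 84.2, 94.5]
tool_rot: [[0.981, 0.196, -0.004], [0.196, -0.98, 0.018], [-0.0, -0.019, -1.0]]
contact_force: [1.5, -6.1, -0.9]
grip_width: -0.0
```

{"name": "apply_moves", "arguments": {"series": [[[0,-0.25,0],[0.002,0,0],0]]}}

```text
clock: 7.83
tcp_pos: [555.6, 84.9, 94.5]
tool_rot: [[0.981, 0.195, -0.004], [0.195, -0.981, 0.018], [-0.001, -0.019, -1.0]]
contact_force: [0.5, -5.4, 1.3]
grip_width: 0.002
```

```bash
python3 g.py 565.0 20 95; python3 m.py w13
```

```text
7.8333 [555.6  84.9  94.5] yaw 11.22 F [ 0.45 -5.44  1.33] 0.0018574285835169973 14.0 tilt [-0.0042  0.0183]
tool shift cm [-0.34  6.55 -0.17]
red [ 221  241  201   16 2644] [319.3 247.7]
barcentre u (black/red edge) -8.906422022998232 tcp u -27.884736863086655 [550.5 103.3 104. ]
```

{"name": "apply_moves", "arguments": {"series": [[[0,-0.25,0],[0.002,0,0],0]]}}

```text
clock: 7.97
tcp_pos: [555.2, 86.8, 94.5]
tool_rot: [[0.981, 0.194, -0.004], [0.194, -0.981, 0.019], [-0.001, -0.02, -1.0]]
contact_force: [0.7, -3.3, -0.1]
grip_width: -0.002
```

{"name": "apply_moves", "arguments": {"series": [[[0,-0.2,0],[0.002,0,0],0]]}}

```text
clock: 8.05
tcp_pos: [554.8, 88.7, 94.5]
tool_rot: [[0.981, 0.193, -0.005], [0.193, -0.981, 0.021], [-0.001, -0.022, -1.0]]
contact_force: [1.0, -1.3, -0.4]
grip_width: -0.0
```

{"name": "apply_moves", "arguments": {"series": [[[0,-0.1,0],[0,0,0],0]]}}

```text
clock: 8.13
tcp_pos: [554.4, 90.4, 94.5]
tool_rot: [[0.981, 0.194, -0.005], [0.194, -0.981, 0.022], [-0.001, -0.022, -1.0]]
contact_force: [-0.5, -0.8, 1.0]
grip_width: -0.002
```

```bash
python3 m.py w14;python3 m.py w15; python3 g.py
```

```text
red [ 221  239  201   16 2662] [320.4 246.2]
barcentre u (black/red edge) -2.4297066178814184 tcp u -22.2959382559196 [549.7 109.7 104. ]
red [ 220  229  203   16 2756] [320.7 235.8]
barcentre u (black/red edge) 2.8992191080670024 tcp u -21.705112313921237 [548.8 115.  104. ]
8.2333 [554.3  90.9  94.6] yaw 11.22 F [-0.42  0.36  0.46] -0.0024463562967267064 14.0 tilt [-0.0049  0.022 ]
```

{"name": "apply_moves", "arguments": {"series": [[[0,0.5,0],[0,0,0],0],[[0,1.0,0],[-0.02,0,0],0],[[0,1.5,0],[0,0,0],0],[[0,1.0,-1.0],[0,0,0],0],[[0,0,-3.0],[0,0,0],0],[[0,0,-3.0],[0,0,0],0],[[0,0,-2.0],[0,0,0],0],[[0,0,0],[0,0,0],0]]}}

```text
clock: 8.9
tcp_pos: [561.4, 47.3, 185.9]
tool_rot: [[0.98, 0.197, -0.005], [0.197, -0.98, -0.004], [-0.006, 0.002, -1.0]]
contact_force: [0.4, 0.5, -0.6]
grip_width: 0.0
```

```bash
python3 - <<'E'
from m import *
im,pose=meas("w16")
P=[onz("top",(432.8,168.9),58)]; print(P, r.sense()['clock'])
E
python3 g.py 630.5 -294 200
```

```text
red [ 262  118  127   11 1213] [327.5 123. ]
barcentre u (black/red edge) 2.9833059050901323 tcp u -65.88507963327169 [550.9 115.5 104. ]
[array([ 630.6660561 , -293.99507856,   58.        ])] 8.95
8.95 [560.9  47.  184.3] yaw 11.32 F [ 0.57 -0.36  0.49] 0.00037387215030188013 14.0 tilt [-0.0065 -0.0039]
tool shift cm [ 0.12 34.81 -1.48]
```

View pics/w16.png

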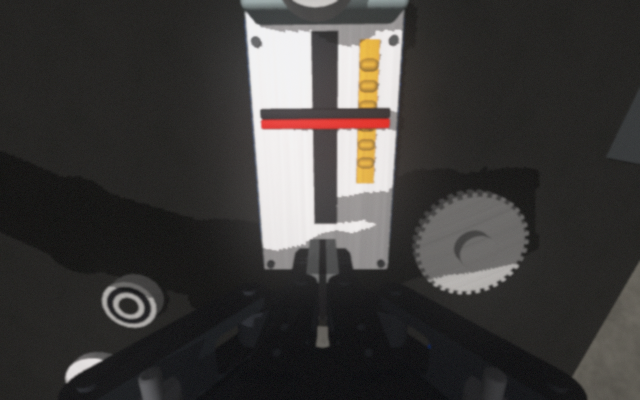

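{"name": "apply_moves", "arguments": {"series": [[[0,3.8,-0.2],[0,0,0],0],[[0,3.8,-0.2],[0,0,0],0],[[0,3.8,0],[0,0,0],0],[[0,3.8,0],[0,0,0],0],[[0,3.8,0],[0,0,0],0],[[0,3.8,0],[0,0,0],0],[[0,3.0,0],[0,0,0],0],[[0,2.0,0],[0,0,0],0],[[0,0,0],[0,0,0],0],[[0,0,0],[0,0,0],0]]}}

```text
clock: 9.78
tcp_pos: [613.3, -239.5, 177.6]
tool_rot: [[0.979, 0.202, -0.019], [0.202, -0.979, -0.009], [-0.02, 0.005, -1.0]]
contact_force: [0.5, 2.1, 0.3]
grip_width: 0.0
```

```bash
python3 g.py 630.5 -294 150; python3 - <<'E'
from h import *
s=r.sense(); im=imaging.grab_frame("wrist"); cv2.imwrite("pics/w17.png",im); cv2.imwrite("pics/side17.png",imaging.grab_frame("side"))
pose=(s['tcp_pos'],s['tool_rot'])
h,sa,v=cv2.split(cv2.cvtColor(im,cv2.COLOR_BGR2HSV))
m=((h>45)&(h<85)&(sa>120)&(v>50)).astype(np.uint8)
n,l,st,ce=cv2.connectedComponentsWithStats(m)
for i in range(1,n):
    if st[i,4]>40: print(st[i],ce[i].round(1),onz("wrist",ce[i],58,pose).round(1))
E
```

```text
9.7833 [ 613.3 -239.5  177.6] yaw 11.63 F [0.53 2.09 0.26] 0.00015040138648586218 14.0 tilt [-0.0188 -0.0086]
tool shift cm [0.65 5.67 2.77]
[ 324  102   36   37 1002] [341.7 120.1] [ 613.2 -172.9   58. ]
[ 516  117   44   38 1314] [537.3 135.4] [ 771.7 -152.4   58. ]
[336 239  12  10  82] [340.5 244.4] [ 636.7 -281.8   58. ]
[450 272  32  27 658] [465.8 285.6] [ 763.8 -298.9   58. ]
```

View pics/w17.png

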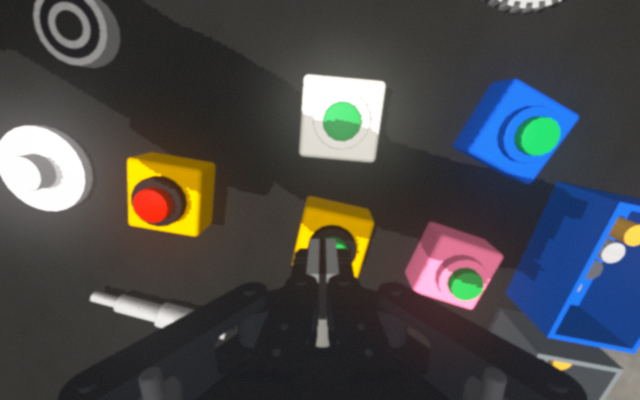

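{"name": "apply_moves", "arguments": {"series": [[[0.2,2.0,0.5],[0,0.01,0],0],[[0.2,2.0,0.5],[0,0.01,0],0],[[0.2,1.2,0.5],[0,0,0],0],[[0,0,1.0],[0,0,0],0],[[0,0,0],[0,0,0],0],[[0,0,0],[0,0,0],0]]}}

```text
clock: 10.38
tcp_pos: [631.3, -277.9, 150.9]
tool_rot: [[0.976, 0.216, -0.0], [0.216, -0.976, 0.0], [0.0, -0.0, -1.0]]
contact_force: [-0.6, -0.8, -0.4]
grip_width: 0.002
```

```bash
python3 g.py 630.5 -294 85
```

```text
10.3833 [ 631.3 -277.9  150.9] yaw 12.5 F [-0.61 -0.81 -0.36] 0.0016439461646307319 14.0 tilt [-0.0001  0.0003]
tool shift cm [-0.42  1.56  6.59]
```

{"name": "apply_moves", "arguments": {"series": [[[-0.2,1.0,1.0],[0,0,0],0],[[-0.2,0.6,1.5],[0,0,0],0],[[0,0,1.5],[0,0,0],0],[[0,0,0.8],[0,0,0],0],[[0,0,0],[0,0,0],0],[[0,0,0],[0,0,0],0]]}}

```text
clock: 10.88
tcp_pos: [630.4, -292.0, 97.7]
tool_rot: [[0.975, 0.221, -0.001], [0.221, -0.975, 0.002], [-0.001, -0.002, -1.0]]
contact_force: [1.2, 0.1, 1.0]
grip_width: 0.003
```

```bash
python3 g.py 630.5 -294 72; python3 - <<'E'
from h import *
im=imaging.grab_frame("side")[130:230,260:420]; cv2.imwrite("pics/s18.png",cv2.resize(im,None,fx=5,fy=5,interpolation=cv2.INTER_CUBIC))
im=imaging.grab_frame("top")[110:260,360:520]; cv2.imwrite("pics/t18.png",cv2.resize(im,None,fx=4,fy=4,interpolation=cv2.INTER_CUBIC))
E
```

```text
10.8833 [ 630.4 -292.    97.7] yaw 12.78 F [1.22 0.07 1.01] 0.002734161530128368 14.0 tilt [-0.0015  0.0019]
tool shift cm [-0.03  0.2   2.57]
```

View pics/s18.png

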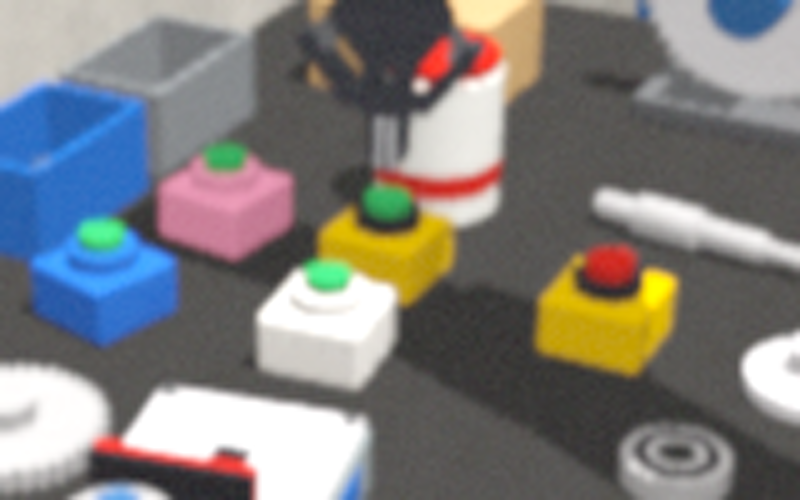

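View pics/t18.png

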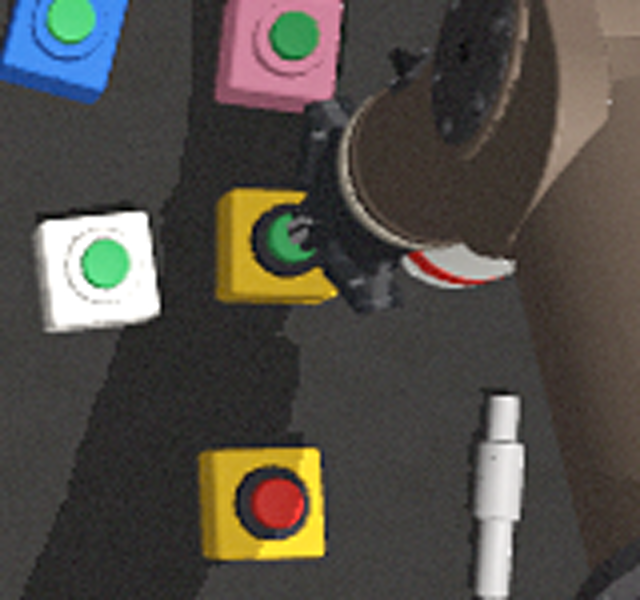

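{"name": "apply_moves", "arguments": {"series": [[[0,0.1,1.0],[0,0,0],0],[[0,0.1,0.7],[0,0,0],0],[[0,0,0.4],[0,0,0],0]]}}

```text
clock: 11.23
tcp_pos: [633.0, -294.5, 78.7]
tool_rot: [[0.975, 0.221, 0.004], [0.221, -0.975, -0.0], [0.004, 0.001, -1.0]]
contact_force: [0.9, 0.2, 0.1]
grip_width: 0.002
```

{"name": "apply_moves", "arguments": {"series": [[[0,0,0.3],[0,0,0],0],[[0,0,0.3],[0,0,0],0]]}}

```text
clock: 11.4
tcp_pos: [633.0, -294.4, 71.9]
tool_rot: [[0.975, 0.221, 0.004], [0.221, -0.975, -0.0], [0.004, 0.001, -1.0]]
contact_force: [-2.2, 0.7, 4.0]
grip_width: 0.002
```

{"name": "apply_moves", "arguments": {"series": [[[0,0,0.3],[0,0,0],0]]}}

```text
clock: 11.48
tcp_pos: [633.2, -294.5, 69.6]
tool_rot: [[0.975, 0.221, 0.004], [0.221, -0.975, -0.0], [0.004, 0.001, -1.0]]
contact_force: [-12.1, 3.4, 38.5]
grip_width: 0.004
```

{"name": "apply_moves", "arguments": {"series": [[[0,0,0],[0,0,0],0]]}}

```text
clock: 11.57
tcp_pos: [633.1, -294.5, 70.5]
tool_rot: [[0.975, 0.221, 0.004], [0.221, -0.975, -0.001], [0.004, 0.002, -1.0]]
contact_force: [-3.1, 0.8, 4.9]
grip_width: 0.001
```

```bash
python3 g.py; python3 - <<'E'
from h import *
im=imaging.grab_frame("side")[150:210,310:390]; cv2.imwrite("pics/s19.png",cv2.resize(im,None,fx=10,fy=10,interpolation=cv2.INTER_CUBIC))
E
```

```text
11.5667 [ 633.1 -294.5   70.5] yaw 12.78 F [-3.07  0.84  4.92] 0.0008355113243450831 14.0 tilt [ 0.0041 -0.0007]
```

View pics/s19.png

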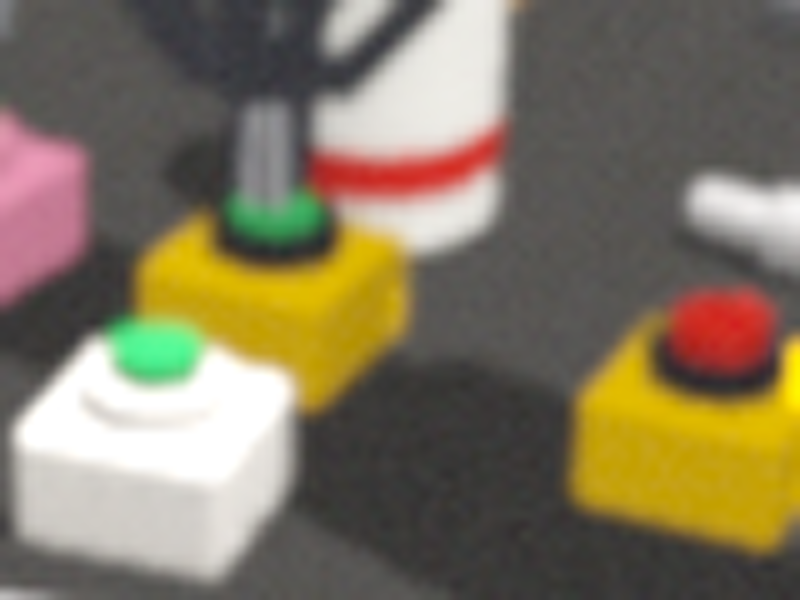

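The fingertips are on the green cap and it sits lower than the red one. At 70.5 mm the force is about 5 N, which matches the spring at full depth. I'm lifting off now.

{"name": "apply_moves", "arguments": {"series": [[[0,0,0.05],[0,0,0],0],[[0,0,-0.6],[0,0,0],0],[[0,0,-1.2],[0,0,0],0],[[0,0,-2.5],[0,0,0],0],[[0,0,-3.0],[0,0,0],0],[[0,0,-3.0],[0,0,0],0],[[0,-1.0,-2.0],[0,0,0],0],[[0,0,0],[0,0,0],0],[[0,0,0],[0,0,0],0]]}}

```text
clock: 12.37
tcp_pos: [630.3, -284.2, 202.9]
tool_rot: [[0.975, 0.222, 0.006], [0.222, -0.975, -0.0], [0.005, 0.002, -1.0]]
contact_force: [-0.6, -0.8, -1.0]
grip_width: 0.002
```

```bash
python3 g.py; python3 - <<'E'
from h import *
s=imaging.grab_frame("side"); im=s[130:230,280:400]; cv2.imwrite("pics/s20.png",cv2.resize(im,None,fx=6,fy=6,interpolation=cv2.INTER_CUBIC))
t=imaging.grab_frame("top"); im=t[155:245,210:345]; cv2.imwrite("pics/t20.png",cv2.resize(im,None,fx=5.9,fy=5.9,interpolation=cv2.INTER_CUBIC))
h,sa,v=cv2.split(cv2.cvtColor(t,cv2.COLOR_BGR2HSV)); m=(((h<8)|(h>172))&(sa>150)&(v>80)).astype(np.uint8); m[:,350:]=0
n,l,st,ce=cv2.connectedComponentsWithStats(m); i=1+np.argmax(st[1:,4]); P=onz("top",ce[i],104); print(P, np.array([-.2,.98])@P[:2]+3.5)
E
```

```text
12.3667 [ 630.3 -284.2  202.9] yaw 12.8 F [-0.61 -0.83 -1.04] 0.0021857803763449305 14.0 tilt [ 0.0055 -0.0004]
[549.53621406 109.81162576 104.        ] 1.2081504374386371
```

View pics/s20.png

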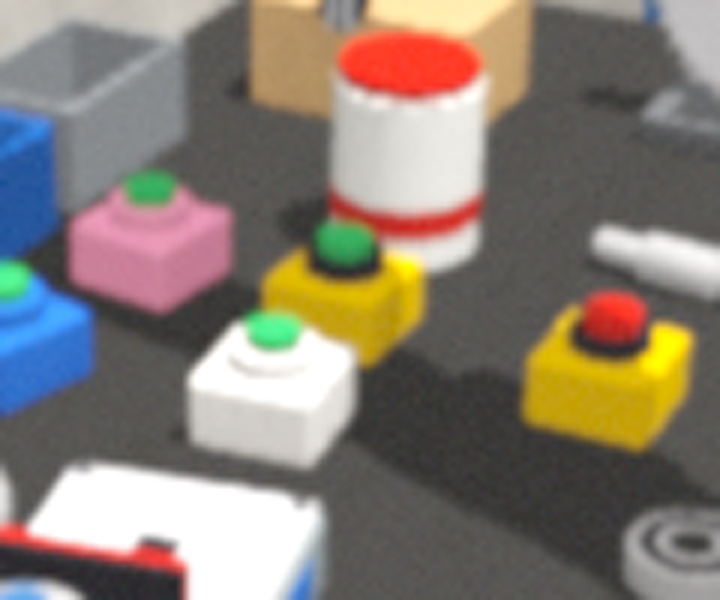

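View pics/t20.png

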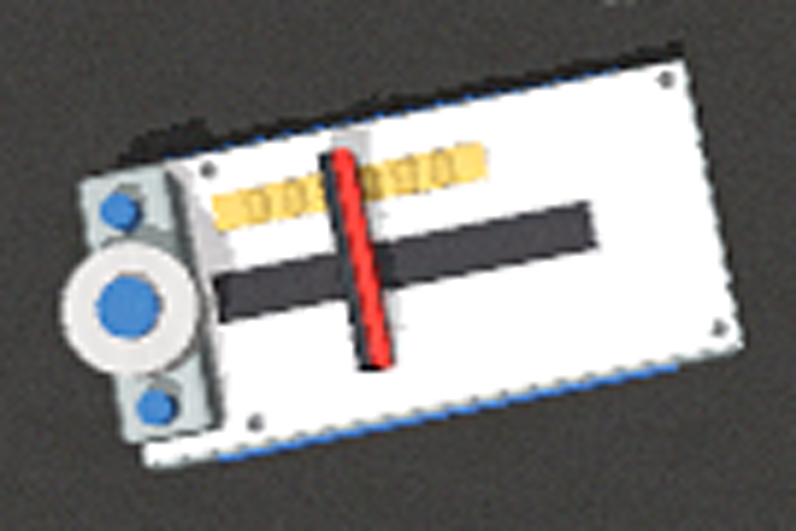

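The bar has three ridges behind it, at x of about 370, 407 and 444 in the zoomed view. By the top camera it is within 1 mm of the strip's origin (u 1.2 against 0.5). The green button is back up, the tin hasn't moved, and the arm is touching nothing.

```bash
python3 -c "
from plant import r
print(r.job_done())"
```

```text
the job is handed in; nothing more can be done
None
```

I pushed the load bar with closed fingertips over three ridges and left it in the third notch. Then I pressed the green button, lifted clear and handed the job in at about 12.5 s. The hand-in gives no verdict, so success rests on my own checks.

- **Clicks:** At each ridge the push reached about 8–9 N, fell to about zero, and the bar snapped ahead. After the clicks it settled at −29.3, −13.2 and +2.9 mm along the slide axis.
- **Bar position:** From the wrist pictures the strip's origin is at about +2.6 mm, and the bar sits at about +2.9 mm. The top camera gives +1.2 mm for the bar and +0.5 mm for the origin. The two cameras differ by about 2 mm in absolute terms, but both put the bar within 1 mm of the notch centre.
- **Green button:** It was held at about 5 N, which matches the spring fully down. The side picture shows it lowered during the press and back up afterwards.
- **Force while pressing:** One step bottomed the button harder than intended. The wrist reading peaked at about 40 N (38.5 N of it vertical), from the fingertips and well under the 120 N wrist limit. I can't rule out that it counts against the 40 N limit on the arm and gripper body.
- **Press height:** The button bottomed with the tool about 4 mm higher than the stated dimensions suggest. I trusted the force and the picture over the height.
- **Everything else:** The red button, the look-alike boxes and the grease tin look unchanged in the last side picture. The other loose things were never approached, and I did not measure them again. The arm was clear of everything at the end.

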